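# Re-rack four sample bottles in reverse order

## Task

Move the four capped sample bottles from the pink rack into the four bays of the grey rack, in reverse order counted from the black ends: the bottle nearest the black end of the pink rack goes into the bay farthest from the black end of the grey rack, the next one into the next bay, and so on. Keep the bottles upright throughout and leave all four standing flat in their bays.

Things in the scene. Friction and masses are not known exactly. Their poses are not given: they have to be found in the camera images.
- bottle_yellow_centre (a point): Centre of the amber sample bottle with the yellow screw cap and a thin yellow stripe: upright round bottle, 36 mm diameter, 80 mm tall (the cap, 34 mm, is the top 21 mm), 60 to 130 g, flat bottom 40 mm below this point. It starts standing in the yellow tray of the pink rack; z axis up.
- bottle_green_centre (a point): Centre of the amber sample bottle with the green screw cap and a thin green stripe: upright round bottle, 36 mm diameter, 80 mm tall (the cap, 34 mm, is the top 21 mm), 60 to 130 g, flat bottom 40 mm below this point. It starts standing in the green tray of the pink rack; z axis up.
- bottle_blue_centre (a point): Centre of the amber sample bottle with the blue screw cap and a thin blue stripe: upright round bottle, 36 mm diameter, 80 mm tall (the cap, 34 mm, is the top 21 mm), 60 to 130 g, flat bottom 40 mm below this point. It starts standing in the blue tray of the pink rack; z axis up.
- bottle_white_centre (a point): Centre of the amber sample bottle with the white screw cap and a thin white stripe: upright round bottle, 36 mm diameter, 80 mm tall (the cap, 34 mm, is the top 21 mm), 60 to 130 g, flat bottom 40 mm below this point. It starts standing in the white tray of the pink rack; z axis up.
- tray_yellow: Yellow square tray, fixed, one of the four that form the row of the pink rack, in a different order each time; 56 mm along the row (trays at 56 mm spacing), 60 mm across, inside about 54 x 52 mm. Origin: centre of its underside, 4 mm above the table; its inner floor is 4 mm and its rim 18 mm above the origin. x axis along the row, y across it.
- tray_green: Green square tray, fixed, one of the four that form the row of the pink rack, in a different order each time; 56 mm along the row (trays at 56 mm spacing), 60 mm across, inside about 54 x 52 mm. Origin: centre of its underside, 4 mm above the table; its inner floor is 4 mm and its rim 18 mm above the origin. x axis along the row, y across it.
- tray_blue: Blue square tray, fixed, one of the four that form the row of the pink rack, in a different order each time; 56 mm along the row (trays at 56 mm spacing), 60 mm across, inside about 54 x 52 mm. Origin: centre of its underside, 4 mm above the table; its inner floor is 4 mm and its rim 18 mm above the origin. x axis along the row, y across it.
- tray_white: White square tray, fixed, one of the four that form the row of the pink rack, in a different order each time; 56 mm along the row (trays at 56 mm spacing), 60 mm across, inside about 54 x 52 mm. Origin: centre of its underside, 4 mm above the table; its inner floor is 4 mm and its rim 18 mm above the origin. x axis along the row, y across it.
- pink_rack_black_end: Black block, fixed, at either end of the pink rack (it varies), 26 x 80 mm, 30 mm high. Origin: centre of its underside, on the table; the trays' centres lie 42, 98, 154 and 210 mm from it along the row. The rack's other end has a like block in pink. The racks lie left and right of the robot's centre line, either way round. A pen, a jar and a tip box stand clear of both racks.
- grey_rack: Light grey rack, fixed, empty at first, 280 x 80 mm. Origin: centre of its underside, on the table. Its x axis runs along the row; the bays' centres are at x = +84, +28, -28 and -84 mm (y = 0). Each bay is 52 x 52 mm inside; floor 8 mm, wall tops 22 mm above the table. The black end block (30 mm high) is at the +x end, beside the bay at x = +84; the block at the -x end is grey.

How it is judged:
At the end, for the whole second after the job is handed in: Each bottle stands released and at rest on the floor of its bay of the grey rack, centre within 12 mm of the bay's centre along and across the row, upright within 0.1 rad; the bottle that was k-th from the black end of the pink rack is k-th from the end of the grey rack that is not black (((horizontal distance between tray_yellow and pink_rack_black_end between 0.022 and 0.062 m and x of bottle_yellow_centre in the frame of grey_rack between -0.096 and -0.072 m) or (horizontal distance between tray_yellow and pink_rack_black_end between 0.078 and 0.118 m and x of bottle_yellow_centre in the frame of grey_rack between -0.04 and -0.016 m) or (horizontal distance between tray_yellow and pink_rack_black_end between 0.134 and 0.174 m and x of bottle_yellow_centre in the frame of grey_rack between 0.016 and 0.04 m) or (horizontal distance between tray_yellow and pink_rack_black_end between 0.19 and 0.23 m and x of bottle_yellow_centre in the frame of grey_rack between 0.072 and 0.096 m)) and y of bottle_yellow_centre in the frame of grey_rack between -0.012 and 0.012 m and z of bottle_yellow_centre in the frame of grey_rack between 0.042 and 0.053 m and angle between each of bottle_yellow_centre, bottle_green_centre, bottle_blue_centre, bottle_white_centre's own z axis and vertical below 0.1 rad and ((horizontal distance between tray_green and pink_rack_black_end between 0.022 and 0.062 m and x of bottle_green_centre in the frame of grey_rack between -0.096 and -0.072 m) or (horizontal distance between tray_green and pink_rack_black_end between 0.078 and 0.118 m and x of bottle_green_centre in the frame of grey_rack between -0.04 and -0.016 m) or (horizontal distance between tray_green and pink_rack_black_end between 0.134 and 0.174 m and x of bottle_green_centre in the frame of grey_rack between 0.016 and 0.04 m) or (horizontal distance between tray_green and pink_rack_black_end between 0.19 and 0.23 m and x of bottle_green_centre in the frame of grey_rack between 0.072 and 0.096 m)) and y of bottle_green_centre in the frame of grey_rack between -0.012 and 0.012 m and z of bottle_green_centre in the frame of grey_rack between 0.042 and 0.053 m and ((horizontal distance between tray_blue and pink_rack_black_end between 0.022 and 0.062 m and x of bottle_blue_centre in the frame of grey_rack between -0.096 and -0.072 m) or (horizontal distance between tray_blue and pink_rack_black_end between 0.078 and 0.118 m and x of bottle_blue_centre in the frame of grey_rack between -0.04 and -0.016 m) or (horizontal distance between tray_blue and pink_rack_black_end between 0.134 and 0.174 m and x of bottle_blue_centre in the frame of grey_rack between 0.016 and 0.04 m) or (horizontal distance between tray_blue and pink_rack_black_end between 0.19 and 0.23 m and x of bottle_blue_centre in the frame of grey_rack between 0.072 and 0.096 m)) and y of bottle_blue_centre in the frame of grey_rack between -0.012 and 0.012 m and z of bottle_blue_centre in the frame of grey_rack between 0.042 and 0.053 m and ((horizontal distance between tray_white and pink_rack_black_end between 0.022 and 0.062 m and x of bottle_white_centre in the frame of grey_rack between -0.096 and -0.072 m) or (horizontal distance between tray_white and pink_rack_black_end between 0.078 and 0.118 m and x of bottle_white_centre in the frame of grey_rack between -0.04 and -0.016 m) or (horizontal distance between tray_white and pink_rack_black_end between 0.134 and 0.174 m and x of bottle_white_centre in the frame of grey_rack between 0.016 and 0.04 m) or (horizontal distance between tray_white and pink_rack_black_end between 0.19 and 0.23 m and x of bottle_white_centre in the frame of grey_rack between 0.072 and 0.096 m)) and y of bottle_white_centre in the frame of grey_rack between -0.012 and 0.012 m and z of bottle_white_centre in the frame of grey_rack between 0.042 and 0.053 m and linear speed of each of bottle_yellow, bottle_green, bottle_blue, bottle_white below 0.02 m/s); the robot touches nothing.
It fails at once if the bottle with the yellow cap is tipped (more than 0.6 rad) (angle between bottle_yellow_centre's own z axis and vertical above 0.6 rad).
It fails at once if the bottle with the green cap is tipped (more than 0.6 rad) (angle between bottle_green_centre's own z axis and vertical above 0.6 rad).
It fails at once if the bottle with the blue cap is tipped (more than 0.6 rad) (angle between bottle_blue_centre's own z axis and vertical above 0.6 rad).
It fails at once if the bottle with the white cap is tipped (more than 0.6 rad) (angle between bottle_white_centre's own z axis and vertical above 0.6 rad).
It also fails if it takes over 112 s, if anything falls off the work surface, if the arm or the gripper's body presses on something with over 40 N, if the wrist force passes 120 N, or if a joint passes its speed limit or range.

## Robot

A 7-joint arm with a two-finger parallel gripper is mounted at the origin on the work surface. World frame = base frame: x ahead of the robot, y to its left, z up, the work surface at z = 0. Lengths are in m, angles in rad, forces in N, time in s.
With the tool pointing down it reaches from about 0.425 to 0.925 m from the base axis. Payload 6.8 kg.
Tool frame: the origin (TCP) lies midway between the tips of the shut fingers; the grasp point (between the pads) lies 19 mm behind it; x points along the fingers, y is the direction in which the jaws open and shut, and the axes are right-handed (so a half turn about x gives the same grasp; the last joint's range is limited). The gripper opens to 85 mm and grips with 20 to 120 N. Pads are 22 mm wide; open, the fingers measure 114 mm over their backs; the gripper's body (76 mm by 85 mm) begins 54 mm behind the grasp point. The pads swing forward as they close: fully open they stand 13 mm farther back than shut.
Start: joints at [1.075, 0.477, 0.022, 1.555, -0.011, 1.109, -0.083], TCP at [0.255, -0.625, 0.231] pointing down, gripper open.
Joint ranges: [-2.96, 2.96], [-0.34, 2.1], [-1.41, 1.46], [0.24, 2.44], [-1.37, 4.51], [0.17, 1.92], [-2.96, 2.96]. Speed limits (rad/s): [2.39, 2.39, 3.14, 3.14, 3.14, 3.14, 3.14].

## Interface

Orientations are given as a rotation vector (axis times angle).
In Python, from bench import r gives the robot as it stands.
- The arm moves only by the tool carry_out, never from a script. Its argument "targets" is one flat list of numbers, 7 for each row, row after row: the finger opening in m, from 0 to 0.0854, then the shift along the tool's x, y, z in m, then the turn, a rotation vector about the tool's x, y, z in units of 5 degrees (1.0 is 5 degrees). A call has 1 to 12 rows; each row is the pose to reach, as a shift and turn from the pose measured when the call began, along the tool's axes at that moment; what a row does not reach only later rows make up. A row lasts 1/8 s, in which the tool goes at most 62.5 mm and 10.7 degrees, less where a joint would pass 70% of its speed; a pose out of reach is approached as far as the arm can. A call with a gripper value outside its range is refused whole. The fingers move at their own pace and stop on an object; "squeeze" is the grip in N (left out, the last holds). Time passes only in rows, so rows that repeat a pose let the fingers close. It gives the time, the measured TCP pose, the force and the opening at its end, in the units of the state.
- r.get_obs(): the state, without advancing time (a new reading comes with each control period).
- r.grab_frame(name): name is "scene" or "side" or "wrist"; returns the picture (480x640x3 uint8, blue, green, red); there is no depth.
- r.camera_info(name): a dict with "fx", "fy", "cx", "cy" (pixels), "xyz" and "orientation" of the camera in the world. Camera axes: x right, y up, looking along -z (the intrinsics and any distortion apply to the point x, -y, -z); pixel columns grow to the right and rows downward; lengths in m; the calibration is good to about 2 mm. A picture is of the moment at which its call begins: read the wrist's pose just before it. camera_info takes no time and is no camera call; for the wrist camera it gives the pose at the moment of the call.
- r.hand_in(): hands the job in, once; it reports no verdict.
The state is a dict: "clock": time; "joints": joint angles; "qvel": joint speeds; "tau": joint torques, N m; "tcp_pos": TCP position; "orientation": TCP orientation; "contact_force": force on the tool from outside, world axes, zero at the start; "moment": the same for the moment, N m; "grip_width": finger opening in m.
Only numpy, scipy, OpenCV 4.12 (cv2) and the standard library are available. Lean on these libraries where they do the work, as an engineer would, in place of code of your own. Each camera call takes 0.05 s, during which the arm holds its last target. There are 200 camera calls.

## Working session

There is one attempt and no reset: what is moved stays moved. The work goes in short steps, Python scripts to look and compute and a tool call to move; the robot and the scene stay as the last step left them, time stands still between calls to the robot, and variables do not carry over. Pictures are saved under pics/ and viewed, about 12 in all and at most 16, crops included, and the job is handed in when it is done.

Besides the shell and the picture viewer there is one more tool, called after "Emit:" as name(argument=value, ...) on one line, values as JSON. carry_out: Moves the arm, as the interface text tells. Its arguments: {"type":"object","properties":{"targets":{"type":"array","items":{"type":"number"}},"squeeze":{"type":"number"}},"required":["targets"]}

```bash
ls; mkdir -p pics; python3 - <<'E'
from bench import r
import cv2
o=r.get_obs(); print(o)
for n in ("scene","side","wrist"):
    print(n,r.camera_info(n)); cv2.imwrite(f"pics/{n}0.png",r.grab_frame(n))
E
```

```text
pics
{'clock': 0.0, 'joints': array([ 1.07491028,  0.47778268,  0.02234034,  1.55644286, -0.01153668,
        1.10930587, -0.08310489]), 'qvel': array([-0.00032048,  0.00180412, -0.00060141, -0.00010608,  0.00206208,
        0.00182212,  0.00179123]), 'tau': array([-1.33371987e-04, -5.96449900e+01,  1.60761058e+00, -2.81192923e+01,
        1.24613161e-02,  9.38696845e-03,  8.71156203e-06]), 'tcp_pos': array([ 0.25501721, -0.62433554,  0.23034103]), 'orientation': array([ 2.00913296,  0.39640008, -2.01005083]), 'contact_force': array([-0.1241372 ,  0.01523769, -0.34089797]), 'moment': array([ 0.04638891,  0.01311263, -0.01031659]), 'grip_width': 0.08523195232997582}
scene {'fx': 542.5503816143907, 'fy': 542.5503816143907, 'cx': 324.4990507093715, 'cy': 228.37767253485373, 'xyz': array([ 0.98471618, -0.49403626,  0.57846995]), 'orientation': array([0.86210026, 0.33787278, 0.73564559])}
side {'fx': 521.7707947377156, 'fy': 521.7707947377156, 'cx': 318.5612521623268, 'cy': 241.856319955237, 'xyz': array([ 0.15368581, -0.36369342,  0.69177   ]), 'orientation': array([ 0.65079563, -0.26455657, -0.77391648])}
wrist {'fx': 391.2261736997806, 'fy': 391.2261736997806, 'cx': 323.95186717788096, 'cy': 240.70445393283467, 'xyz': array([ 0.32566632, -0.59535474,  0.37302271]), 'orientation': array([-0.26529819,  0.180832  , -1.17443385])}
```

View pics/scene0.png

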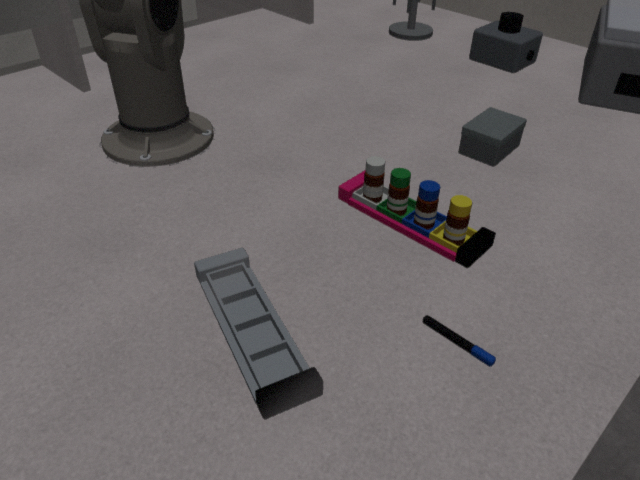

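View pics/side0.png

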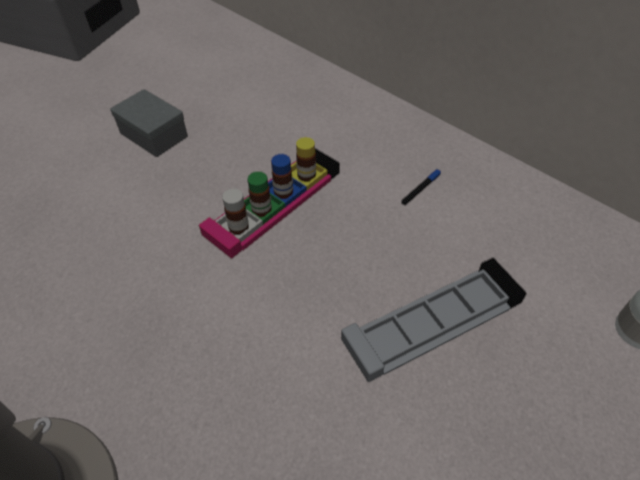

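The scene view shows the order from the black end of the pink rack: yellow (460,205), blue (428,190), green (400,178), white (375,165). The grey rack's grey end (222,262) is nearest the robot and its black end is at (290,385). The side view agrees, so yellow goes to bay -84, blue to -28, green to +28 and white to +84.

```bash
cat > h.py <<'E'
import numpy as np, cv2
from bench import r
from scipy.spatial.transform import Rotation as R
def ray(ci,px):
    d=np.array([(px[0]-ci["cx"])/ci["fx"],-(px[1]-ci["cy"])/ci["fy"],-1.])
    return ci["xyz"],R.from_rotvec(ci["orientation"]).apply(d/np.linalg.norm(d))
def plane(ci,px,z):
    o,d=ray(ci,px); return o+d*(z-o[2])/d[2]
def tri(rs):
    A=np.zeros((3,3));b=np.zeros(3)
    for o,d in rs:
        P=np.eye(3)-np.outer(d,d);A+=P;b+=P@o
    p=np.linalg.solve(A,b); return p,[np.linalg.norm((np.eye(3)-np.outer(d,d))@(p-o)) for o,d in rs]
def proj(ci,p):
    q=R.from_rotvec(ci["orientation"]).inv().apply(np.asarray(p)-ci["xyz"])
    return ci["cx"]+ci["fx"]*q[0]/-q[2],ci["cy"]+ci["fy"]*q[1]/q[2]
E
python3 - <<'E'
from h import *
roi={"scene":(340,150,500,265),"side":(200,130,345,255)}
capw={"scene":(375,165),"side":(234,197)}
H={"yellow":(22,33),"green":(45,85),"blue":(105,130)}
cents={}
for n in roi:
    im=cv2.imread(f"pics/{n}0.png"); hsv=cv2.cvtColor(im,cv2.COLOR_BGR2HSV)
    x0,y0,x1,y1=roi[n]
    for c,(a,b) in H.items():
        m=cv2.inRange(hsv,(a,120,60),(b,255,255)); k=np.zeros_like(m);k[y0:y1,x0:x1]=m[y0:y1,x0:x1]
        nn,l,s,ce=cv2.connectedComponentsWithStats(k)
        i=[i for i in range(1,nn) if s[i,4]>60]; print(n,c,[(s[j].tolist(),ce[j].round(1).tolist()) for j in i])
    print(n,'white hsv',hsv[capw[n][1],capw[n][0]])
s=cv2.imread("pics/scene0.png")[240:410,185:330]; d=cv2.imread("pics/side0.png")[255:385,335:530]
a=np.zeros((600,800,3),np.uint8)
s=cv2.resize(s,None,fx=3,fy=3,interpolation=cv2.INTER_CUBIC);d=cv2.resize(d,None,fx=1.8,fy=1.8,interpolation=cv2.INTER_CUBIC)
a[:s.shape[0],:s.shape[1]]=s;a[:d.shape[0],440:440+d.shape[1]]=d[:,:360]
cv2.imwrite("pics/grey.png",np.clip(a*1.5,0,255).astype(np.uint8))
E
```

```text
scene yellow [([450, 195, 22, 22, 395], [460.3, 205.6]), ([429, 221, 30, 30, 292], [442.1, 237.2]), ([446, 227, 31, 15, 134], [464.2, 233.2])]
scene green [([392, 168, 18, 10, 140], [400.5, 172.9])]
scene blue [([420, 180, 20, 12, 179], [429.6, 185.8]), ([403, 211, 40, 22, 145], [422.1, 223.2])]
scene white hsv [ 60   2 118]
side yellow [([297, 138, 18, 19, 296], [305.2, 147.0]), ([291, 163, 36, 26, 292], [309.6, 174.3])]
side green [([249, 173, 18, 13, 182], [257.1, 178.8]), ([262, 196, 22, 24, 117], [273.7, 206.9])]
side blue [([272, 155, 18, 13, 196], [280.4, 160.9]), ([281, 183, 25, 20, 138], [294.3, 191.7])]
side white hsv [ 24  10 133]
```

View pics/grey.png

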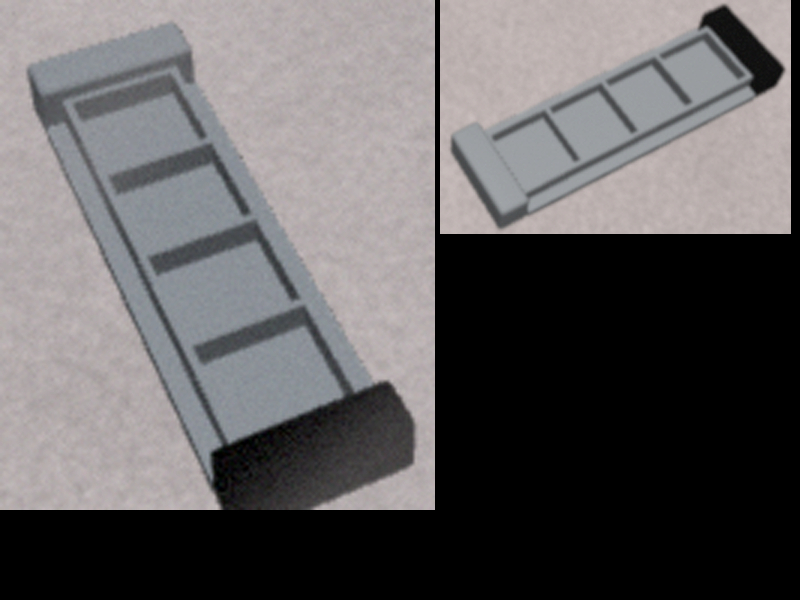

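The enlarged crop shows the dividers' upper edges clearly in both views. I'll fit the rack to those wall-top corners (z = 22 mm) and triangulate the caps.

```bash
python3 - <<'E'
from h import *
cs={n:r.camera_info(n) for n in("scene","side")}
S=[(75,108),(172,78),(110,180),(212,148),(150,262),(255,222),(194,350),(304,311)]
Sm=[(x,y) for x in(-.110,-.054,.002,.058) for y in(-.026,.026)]
D=[(545,115),(577,160),(604,87),(634,132),(657,60),(689,104),(708,35),(745,77)]
Dm=[(x,y) for x in(-.058,-.002,.054,.110) for y in(.026,-.026)]
W=[plane(cs["scene"],(185+u/3,240+v/3),.022)[:2] for u,v in S]; V=[plane(cs["side"],(335+(u-440)/1.8,255+v/1.8),.022)[:2] for u,v in D]
def fit(m,w):
    m=np.array(m);w=np.array(w);m0=m.mean(0);w0=w.mean(0);H=(m-m0).T@(w-w0)
    a=np.arctan2(H[0,1]-H[1,0],H[0,0]+H[1,1]);Q=np.array([[np.cos(a),-np.sin(a)],[np.sin(a),np.cos(a)]])
    t=w0-Q@m0; print("origin",t.round(4),"yaw",round(a,4),"res mm",(1e3*np.linalg.norm(w-m@Q.T-t,axis=1)).round(1)); return t,a
fit(Sm,W);fit(Dm,V);t,a=fit(Sm+Dm,W+V)
for x in(-.084,-.028,.028,.084): print("bay",x,(t+x*np.array([np.cos(a),np.sin(a)])).round(4))
H={"yellow":(20,35),"green":(42,88),"blue":(100,135)}
near={"scene":dict(yellow=(460,205),green=(400,177),blue=(429,190)),"side":dict(yellow=(305,147),green=(258,181),blue=(281,162))}
P={}
for c,(h0,h1) in H.items():
    rs=[];top=[]
    for n in cs:
        hsv=cv2.cvtColor(cv2.imread(f"pics/{n}0.png"),cv2.COLOR_BGR2HSV)
        m=cv2.inRange(hsv,(h0,90,25),(h1,255,255)); l=cv2.connectedComponentsWithStats(m)
        u,v=near[n][c]; i=l[1][v,u]; s=l[2][i]; bb=(s[0]+s[2]/2-.5,s[1]+s[3]/2-.5); rs.append(ray(cs[n],bb)); print(n,c,s.tolist())
    p,e=tri(rs);P[c]=p;print(c,p.round(4),"gap mm",(1e3*np.array(e)).round(1))
d=(P["yellow"]-P["green"])/2;print("step",np.linalg.norm(d[:2]),"yaw to black",np.arctan2(d[1],d[0]))
w=P["blue"]-2*d;w[2]=.0775;print("white pred",w,[proj(cs[n],w) for n in cs])
E
```

```text
origin [ 0.5676 -0.2003] yaw -0.3202 res mm [1.4 1.4 0.6 1.  0.5 1.7 1.5 0.9]
origin [ 0.5601 -0.2013] yaw -0.3248 res mm [3.1 2.5 3.6 2.6 2.2 3.1 1.2 1.9]
origin [ 0.5638 -0.2008] yaw -0.331 res mm [5.  4.3 3.9 3.9 4.4 2.  3.9 3.2 6.4 3.5 5.1 4.7 3.7 5.2 3.7 3. ]
bay -0.084 [ 0.4844 -0.1735]
bay -0.028 [ 0.5373 -0.1917]
bay 0.028 [ 0.5903 -0.2099]
bay 0.084 [ 0.6432 -0.2281]
scene yellow [449, 195, 23, 23, 419]
side yellow [296, 137, 20, 21, 325]
yellow [0.6509 0.1586 0.077 ] gap mm [0.2 0.2]
scene green [391, 168, 20, 20, 328]
side green [248, 172, 20, 21, 332]
green [0.533  0.1553 0.0765] gap mm [0.6 0.6]
scene blue [419, 180, 21, 22, 368]
side blue [272, 154, 18, 21, 318]
blue [0.5901 0.1592 0.0764] gap mm [0.2 0.2]
step 0.05897642502047138 yaw to black 0.02767483241049582
white pred [0.47214727 0.15596712 0.0775    ] [(np.float64(373.47636655926533), np.float64(163.4978993294804)), (np.float64(229.126212829056), np.float64(200.08682880511594))]
```

```bash
cat >> h.py <<'E'
def yawrot(a):  # tool x down, tool y horizontal at world yaw a
    x=np.array([0,0,-1.]);y=np.array([np.cos(a),np.sin(a),0]);return R.from_matrix(np.c_[x,y,np.cross(x,y)])
def rel(p,a,o=None):
    o=o or r.get_obs();T=R.from_rotvec(o["orientation"])
    best=min((yawrot(a+k*np.pi) for k in(0,1)),key=lambda q:(T.inv()*q).magnitude())
    return T.inv().apply(np.asarray(p)-o["tcp_pos"]).round(4),((T.inv()*best).as_rotvec()/np.radians(5)).round(2)
E
python3 - <<'E'
from h import *
o=r.get_obs();T=R.from_rotvec(o["orientation"]);print(T.as_matrix().round(3))
ci=r.camera_info("wrist");print("cam off tool",T.inv().apply(ci["xyz"]-o["tcp_pos"]).round(3),"look in tool",T.inv().apply(R.from_rotvec(ci["orientation"]).apply([0,0,-1])).round(3))
print(rel([.50,-.24,.26],-.32+np.pi/2)); print(rel([.50,.13,.26],np.pi/2+.03))
print(rel([.55,-.2,.26],-.32))
E
```

```text
[[-0.001  0.378 -0.926]
 [ 0.001 -0.926 -0.378]
 [-1.    -0.001  0.   ]]
cam off tool [-0.143 -0.    -0.076] look in tool [ 0.955 -0.001  0.298]
(array([-0.0291, -0.2633, -0.3721]), array([8.11, 0.01, 0.02]))
(array([-0.0287, -0.6059, -0.5121]), array([4.1 , 0.  , 0.02]))
(array([-0.0291, -0.2815, -0.4335]), array([-9.89, -0.01,  0.02]))
```

Emit:
carry_out(targets=[0.085,-0.03,-0.05,-0.1,2,0,0,0.085,-0.03,-0.075,-0.15,3,0,0,0.085,-0.03,-0.1,-0.2,4,0,0,0.085,-0.03,-0.125,-0.25,5,0,0,0.085,-0.03,-0.15,-0.3,6,0,0,0.085,-0.03,-0.18,-0.35,7,0,0,0.085,-0.03,-0.21,-0.4,8.1,0,0,0.085,-0.03,-0.235,-0.45,8.1,0,0,0.085,-0.03,-0.247,-0.48,8.1,0,0,0.085,-0.03,-0.247,-0.48,8.1,0,0,0.085,-0.03,-0.247,-0.48,8.1,0,0,0.085,-0.03,-0.247,-0.48,8.1,0,0], squeeze=40)

```text
clock: 1.65
tcp_pos: [0.605, -0.2162, 0.2608]
orientation: [-2.046, 0.332, 2.049]
contact_force: [-0.7, -0.1, -0.3]
grip_width: 0.0853
```

```bash
python3 - <<'E'
from h import *
o=r.get_obs();ci=r.camera_info("wrist");im=r.grab_frame("wrist");cv2.imwrite("pics/w1.png",im)
print(o["tcp_pos"],o["joints"].round(2),repr(ci))
print(rel([.60,.157,.26],np.pi/2+.03))
E
```

```text
[ 0.60498543 -0.21616659  0.2607961 ] [ 0.26  0.4  -0.02  1.6   0.01  1.14 -1.66] {'fx': 391.2261736997806, 'fy': 391.2261736997806, 'cx': 323.95186717788096, 'cy': 240.70445393283467, 'xyz': array([ 0.67741839, -0.23970292,  0.40330239]), 'orientation': array([-0.20720232,  0.28726086, -1.8772601 ])}
(array([ 0.0012, -0.3523,  0.1228]), array([-4.03,  0.01,  0.01]))
```

View pics/w1.png

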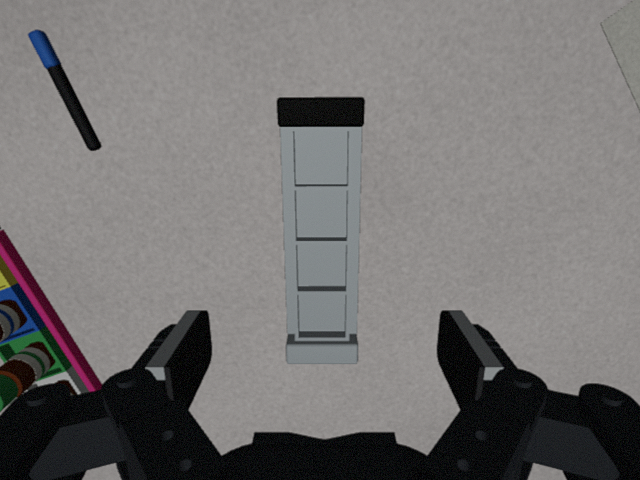

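The wrist view shows the grey rack head-on: black block at (320,112), grey block at (322,350), divider faces at rows 185, 239, 288 and 334, inside edges near columns 295 and 347. Next I'll measure these edges from intensity profiles and move to the pink rack.

```bash
python3 - <<'E'
from h import *
ci=r.camera_info("wrist")
g=cv2.cvtColor(cv2.imread("pics/w1.png"),cv2.COLOR_BGR2GRAY).astype(int)
prof=np.median(g[:,305:338],axis=1)
for a,b in((92,132),(180,192),(234,244),(283,294),(328,366)): print(a,prof[a:b].astype(int))
for a,b in((145,175),(200,228),(252,278),(300,325)):
    p=np.median(g[a:b,276:370],axis=0).astype(int);print((a+b)/2,"from 276",p)
E
```

```text
92 [145 145 146 148 129  64  10   7  16  17  16  15  17  15  16  14  16  17
  16  15  17  15  16  14  15  13  15  13  14  13  16  14   8   0  51 139
 146 143 142 141]
180 [139 139 142 143  85  54 114 140 141 140 140 139]
234 [137 139 141  88  52  49  61 132 140 138]
283 [135 137 124  77  53  53  53  57 111 134 136]
328 [133 135 137  85  53  54  56  53  54  92 130 137 123  76  54  63  92 114
 126 133 134 133 133 132 132 132 132 132 131 131 131 131 131 131 129 118
 141 145]
160.0 from 276 [144 145 146 145 133 132 140 141 141 140 141 140 141 140 141 142 142 121
  93 119 142 142 141 140 141 141 140 141 140 140 140 141 141 141 140 140
 140 140 140 140 141 140 140 140 140 140 140 140 140 140 140 140 140 140
 140 140 140 140 139 140 140 140 140 140 140 139 139 140 140 141 140 108
 117 141 141 140 140 140 139 139 139 139 140 140 131 129 138 141 138 138
 139 140 141 141]
214.0 from 276 [143 141 143 144 146 146 132 130 139 139 139 139 139 138 138 139 138 140
 138 103 111 139 139 139 138 139 138 138 139 138 138 138 138 138 138 138
 138 138 138 138 138 138 138 137 138 138 138 138 138 138 137 138
[... 268 characters left out ...]
7 107  97 129 137 136 135 136 135 136 136 136 136 135 135 135 135
 136 135 135 135 136 135 136 136 135 136 136 136 135 135 135 135 135 136
 135 136 136 136 136 135 136 136 136 136 136 136 136 137 137 115 105 129
 138 137 136 135 136 136 136 136 136 135 123 132 145 145 144 143 142 142
 141 142 142 142]
312.5 from 276 [143 143 144 143 145 144 143 145 145 143 133 131 134 134 134 133 133 133
 133 134 135 113  94 120 135 134 134 133 133 133 134 133 134 133 133 134
 134 133 133 134 133 133 134 133 133 133 133 133 134 134 134 134 134 134
 134 134 134 133 134 134 134 134 134 134 134 133 134 135 123 103 118 135
 134 134 133 134 134 134 134 134 133 131 138 145 143 142 142 142 142 142
 142 142 142 142]
```

Emit:
carry_out(targets=[0.085,0,-0.05,0.02,-1,0,0,0.085,0,-0.1,0.04,-2,0,0,0.085,0,-0.15,0.055,-3,0,0,0.085,0,-0.2,0.07,-4,0,0,0.085,0,-0.25,0.09,-4,0,0,0.085,0,-0.3,0.11,-4,0,0,0.085,0,-0.335,0.12,-4,0,0,0.085,0,-0.352,0.123,-4,0,0,0.085,0,-0.352,0.123,-4,0,0,0.085,0,-0.352,0.123,-4,0,0,0.085,0,-0.352,0.123,-4,0,0])

```text
clock: 3.08
tcp_pos: [0.6, 0.1546, 0.2611]
orientation: [2.208, 0.027, -2.21]
contact_force: [0.1, 0.1, 0.4]
grip_width: 0.0852
```

```bash
python3 - <<'E'
from h import *
o=r.get_obs();ci=r.camera_info("wrist");im=r.grab_frame("wrist");cv2.imwrite("pics/w2.png",im)
print(o["tcp_pos"],o["joints"].round(2),repr(ci))
E
```

```text
[0.60003534 0.15455245 0.26113199] [-0.18  0.37 -0.23  1.65  0.09  1.13 -1.98] {'fx': 391.2261736997806, 'fy': 391.2261736997806, 'cx': 323.95186717788096, 'cy': 240.70445393283467, 'xyz': array([0.67630068, 0.1569704 , 0.40366886]), 'orientation': array([-0.24050524,  0.23455306, -1.53473892])}
```

View pics/w2.png

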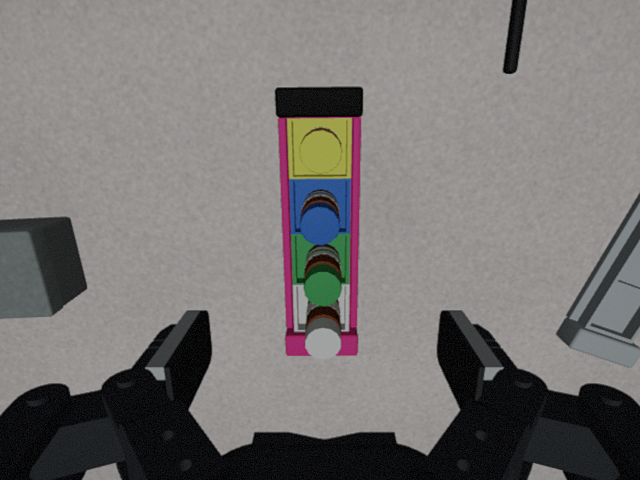

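The wrist view confirms the order yellow (320,150), blue (320,224), green (323,286), white (323,344) from the black block (319,101). The camera's nadir lies near the top of the image, so the dark strips in the grey rack are the bays' -x walls.

```bash
python3 - <<'E'
from h import *
c1=dict(r.camera_info("wrist"));c1["xyz"]=np.array([0.67741839,-0.23970292,0.40330239]);c1["orientation"]=np.array([-0.20720232,0.28726086,-1.8772601])
ctr=[]
for x,up,lo in((.058,183.6,185.9),(.002,236.7,240.5),(-.054,284.6,290.9),(-.110,330.6,337)):
    a=plane(c1,(321,lo),.022)[:2];b=plane(c1,(321,up),.008)[:2];print(x,a.round(4),b.round(4))
    ctr.append((x,(a+b)/2))
L=np.array([plane(c1,p,.015)[:2] for p in((320.7,160),(321,214),(321.2,265),(321.4,312.5))]);vx,vy,x0,y0=cv2.fitLine(L.astype(np.float32),2,0,.01,.01).ravel()
d=np.array([vx,vy])*np.sign(vx);q=np.array([x0,y0]);t=np.mean([(p-q)@d-x for x,p in ctr]);O=q+t*d
print("grey O",O.round(4),"yaw",np.arctan2(d[1],d[0]).round(4),"scale",((ctr[0][1]-ctr[3][1])@d/.168).round(4))
for x in(-.084,-.028,.028,.084):print("bay",x,(O+x*d).round(4))
ci=r.camera_info("wrist");im=cv2.imread("pics/w2.png");hsv=cv2.cvtColor(im,cv2.COLOR_BGR2HSV)
seeds=dict(yellow=(320,150),blue=(320,224),green=(323,286),white=(323,344))
for c,(u,v) in seeds.items():
    k=np.array(im[v-4:v+5,u-4:u+5]).reshape(-1,3).mean(0)
    m=(np.abs(im.astype(int)-k).max(2)<18).astype(np.uint8);m=cv2.morphologyEx(m,cv2.MORPH_OPEN,np.ones((3,3)))
    l=cv2.connectedComponentsWithStats(m,connectivity=4);s=l[2][l[1][v,u]]
    # disk: widest span, bottom edge
    cx=s[0]+s[2]/2-.5;cy=s[1]+s[3]-.5-s[2]/2
    p=plane(ci,(cx,cy),.088);w=np.linalg.norm(plane(ci,(cx-s[2]/2,cy),.088)-plane(ci,(cx+s[2]/2,cy),.088))
    print(c,s.tolist(),p.round(4),"dia mm",(w*1e3).round(1),"bbox-centre",plane(ci,(cx,s[1]+s[3]/2-.5),.088).round(4)[:2])
m=cv2.inRange(hsv,(160,120,40),(179,255,255))
ys,xs=np.nonzero(m[120:325,270:370]);ys+=120;xs+=270
M=np.array([plane(ci,((xs[ys==y].min()+xs[ys==y].max())/2,y),.004)[:2] for y in range(120,325)])
f=cv2.fitLine(M.astype(np.float32),cv2.DIST_HUBER,0,.001,.01).ravel();print("pink line",f.round(4),"yaw",np.arctan2(f[1],f[0]))
E
```

```text
0.058 [ 0.6182 -0.217 ] [ 0.6182 -0.2169]
0.002 [ 0.5651 -0.1991] [ 0.565  -0.1989]
-0.054 [ 0.5119 -0.1811] [ 0.513  -0.1814]
-0.11 [ 0.4591 -0.1633] [ 0.4589 -0.1631]
grey O [ 0.5633 -0.1985] yaw -0.3209 scale 1.0001
bay -0.084 [ 0.4836 -0.172 ]
bay -0.028 [ 0.5367 -0.1897]
bay 0.028 [ 0.5899 -0.2073]
bay 0.084 [ 0.643 -0.225]
yellow [293, 118, 53, 57, 2680] [0.6537 0.1608 0.088 ] dia mm 41.7 bbox-centre [0.6552 0.1608]
blue [295, 179, 51, 66, 2152] [0.5962 0.1588 0.088 ] dia mm 42.4 bbox-centre [0.6026 0.1589]
green [305, 272, 36, 34, 962] [0.5343 0.1553 0.088 ] dia mm 31.6 bbox-centre [0.5333 0.1553]
white [23, 0, 595, 449, 139014] [0.6514 0.1599 0.088 ] dia mm 469.4 bbox-centre [0.5919 0.1587]
pink line [0.9995 0.0303 0.5686 0.1589] yaw 0.030291036
```

```bash
python3 - <<'E'
from h import *
ci=r.camera_info("wrist");g=cv2.GaussianBlur(cv2.imread("pics/w2.png",0),(3,3),0)
for c,(u,v) in dict(yellow=(320,150),blue=(320,224),green=(323,286),white=(323,344)).items():
    x0,y0=u-35,v-35
    h=cv2.HoughCircles(g[y0:v+35,x0:u+35],cv2.HOUGH_GRADIENT_ALT,1,10,param1=60,param2=.5,minRadius=15,maxRadius=25)
    if h is None: print(c,None);continue
    for a,b,q in h[0][:2]: p=plane(ci,(x0+a,y0+b),.088);print(c,(x0+a,y0+b,q),p.round(4))
o=r.get_obs()
print("yellow",rel([.652,.159,.035],np.pi/2+.03))
E
```

```text
yellow (np.float32(321.0), np.float32(151.0), np.float32(21.840837)) [0.6514 0.1591 0.088 ]
blue (np.float32(320.0), np.float32(221.0), np.float32(20.953665)) [0.5945 0.1587 0.088 ]
green (np.float32(324.0), np.float32(291.0), np.float32(19.535748)) [0.5309 0.1539 0.088 ]
white (np.float32(323.0), np.float32(343.0), np.float32(16.75863)) [0.4786 0.1536 0.088 ]
yellow (array([ 0.2261, -0.0027, -0.0523]), array([-0.06,  0.01,  0.  ]))
```

Emit:
carry_out(targets=[0.085,0.03,-0.003,-0.052,0,0,0,0.085,0.06,-0.003,-0.052,0,0,0,0.085,0.11,-0.003,-0.052,0,0,0,0.085,0.15,-0.003,-0.052,0,0,0,0.085,0.19,-0.003,-0.052,0,0,0,0.085,0.215,-0.003,-0.052,0,0,0,0.085,0.228,-0.003,-0.052,0,0,0,0.085,0.228,-0.003,-0.052,0,0,0])

```text
clock: 4.12
tcp_pos: [0.6514, 0.1587, 0.0327]
orientation: [2.207, 0.026, -2.211]
contact_force: [-0.2, 0.0, -0.2]
grip_width: 0.0854
```

```bash
python3 - <<'E'
from h import *
cv2.imwrite("pics/a.png",np.hstack([r.grab_frame("scene")[100:340,320:560],r.grab_frame("side")[80:320,180:420]]))
print(rel([.652,.159,.032],np.pi/2+.03))
E
```

```text
(array([0.0023, 0.0003, 0.0006]), array([-0.06, -0.01,  0.01]))
```

View pics/a.png

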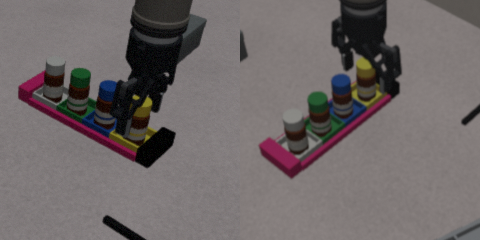

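Both views show the fingers straddling the yellow bottle across the row, clear of its neighbours. I'll close and lift a little.

Emit:
carry_out(targets=[0.03,0,0,0,0,0,0,0.03,0,0,0,0,0,0,0.03,0,0,0,0,0,0,0.03,0,0,0,0,0,0,0.03,0,0,0,0,0,0,0.03,0,0,0,0,0,0,0.03,0,0,0,0,0,0,0.03,0,0,0,0,0,0,0.03,-0.01,0,0,0,0,0,0.03,-0.025,0,0,0,0,0,0.03,-0.06,0,0,0,0,0,0.03,-0.1,0,0,0,0,0], squeeze=40)

```text
clock: 5.72
tcp_pos: [0.6521, 0.1592, 0.1356]
orientation: [2.209, 0.028, -2.209]
contact_force: [0.9, -0.8, -0.5]
grip_width: 0.035
```

```bash
python3 - <<'E'
from h import *
o=r.get_obs();print(o["grip_width"],o["contact_force"])
print(rel([.4836,-.172,.15],np.pi/2-.32))
E
```

```text
0.034997486098060325 [ 0.9445489  -0.7762672  -0.46395957]
(array([-0.0146,  0.3269,  0.1766]), array([3.95, 0.  , 0.  ]))
```

Emit:
carry_out(targets=[0.03,-0.015,0.02,0.01,0.3,0,0,0.03,-0.015,0.06,0.03,0.8,0,0,0.03,-0.015,0.1,0.055,1.3,0,0,0.03,-0.015,0.14,0.075,1.8,0,0,0.03,-0.015,0.18,0.095,2.3,0,0,0.03,-0.015,0.22,0.12,2.8,0,0,0.03,-0.015,0.26,0.14,3.3,0,0,0.03,-0.015,0.29,0.155,3.6,0,0,0.03,-0.015,0.315,0.17,3.9,0,0,0.03,-0.015,0.327,0.177,3.95,0,0,0.03,-0.015,0.327,0.177,3.95,0,0,0.03,-0.015,0.327,0.177,3.95,0,0])

```text
clock: 7.22
tcp_pos: [0.4841, -0.1707, 0.1507]
orientation: [-2.05, 0.327, 2.049]
contact_force: [0.6, 0.6, -1.0]
grip_width: 0.0348
```

```bash
python3 - <<'E'
from h import *
o=r.get_obs();print(o["grip_width"],o["contact_force"])
print(rel([.4836,-.172,.036],np.pi/2-.32))
cv2.imwrite("pics/b.png",np.hstack([r.grab_frame("scene")[140:380,150:390],r.grab_frame("side")[180:420,300:540],r.grab_frame("wrist")[230:470,200:440]]))
E
```

```text
0.034753003536623105 [ 0.63168301  0.55886917 -1.0013181 ]
(array([1.147e-01, 1.500e-03, 1.000e-04]), array([ 0.02, -0.01,  0.01]))
```

View pics/b.png

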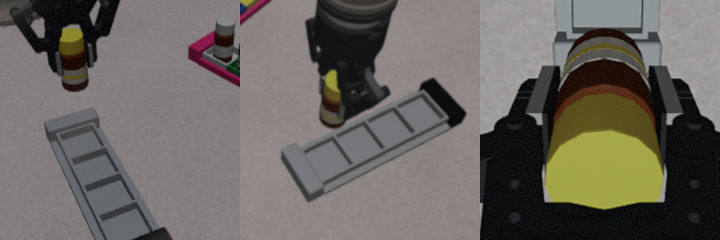

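The bottle hangs upright between the pads (wrist crop, cap centred between the fingers). Lowering into the bay.

Emit:
carry_out(targets=[0.03,0.02,0.001,0,0,0,0,0.03,0.05,0.001,0,0,0,0,0.03,0.075,0.001,0,0,0,0,0.03,0.095,0.001,0,0,0,0,0.03,0.107,0.001,0,0,0,0,0.03,0.113,0.001,0,0,0,0,0.03,0.116,0.001,0,0,0,0,0.03,0.117,0.001,0,0,0,0,0.03,0.117,0.001,0,0,0,0,0.03,0.117,0.001,0,0,0,0])

```text
clock: 8.62
tcp_pos: [0.4839, -0.1717, 0.035]
orientation: [-2.05, 0.328, 2.048]
contact_force: [-3.2, 1.6, 10.4]
grip_width: 0.0349
```

```bash
python3 - <<'E'
from h import *
cv2.imwrite("pics/c.png",cv2.resize(np.hstack([r.grab_frame("scene")[220:400,180:340],r.grab_frame("side")[230:410,320:480]]),None,fx=2,fy=2))
print(rel([.4836,-.172,.033],np.pi/2-.32),r.get_obs()["contact_force"])
E
```

```text
(array([0.002 , 0.0004, 0.0002]), array([ 0.02, -0.01,  0.01])) [-4.78786126  1.40843146 11.06191379]
```

View pics/c.png

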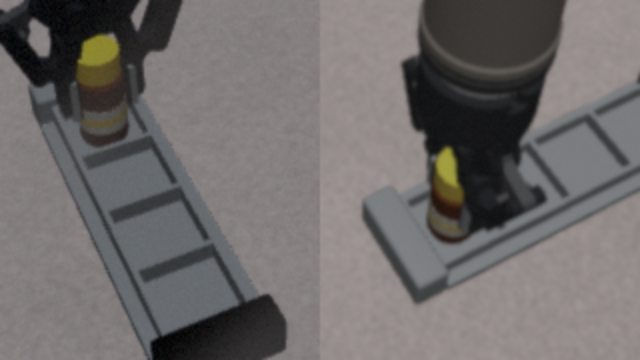

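The bottle stands in the -84 bay, and the 11 N upward force shows floor contact. Release and lift.

Emit:
carry_out(targets=[0.045,0,0,0,0,0,0,0.06,0,0,0,0,0,0,0.085,0,0,0,0,0,0,0.085,0,0,0,0,0,0,0.085,0,0,0,0,0,0,0.085,-0.02,0,0,0,0,0,0.085,-0.05,0,0,0,0,0,0.085,-0.1,0,0,0,0,0,0.085,-0.15,0,0,0,0,0,0.085,-0.2,0,0,0,0,0,0.085,-0.22,0,0,0,0,0,0.085,-0.22,0,0,0,0,0])

```text
clock: 10.22
tcp_pos: [0.4845, -0.1721, 0.2565]
orientation: [-2.054, 0.328, 2.045]
contact_force: [-0.2, -0.3, -0.1]
grip_width: 0.085
```

```bash
cat >> h.py <<'E'
def cap(c,box,seedn="x"):
    # triangulate the cap (bbox centre of the topmost blob of its colour in the box of each view)
    H={"yellow":(20,35,90),"green":(42,88,90),"blue":(100,135,90)}
    rs=[]
    for n,(x0,y0,x1,y1) in box.items():
        hsv=cv2.cvtColor(r.grab_frame(n),cv2.COLOR_BGR2HSV)[y0:y1,x0:x1];h0,h1,s=H[c]
        m=cv2.inRange(hsv,(h0,s,25),(h1,255,255));l=cv2.connectedComponentsWithStats(m)[2]
        b=max(l[1:],key=lambda q:q[4]);print(n,c,b.tolist());rs.append(ray(r.camera_info(n),(x0+b[0]+b[2]/2-.5,y0+b[1]+b[3]/2-.5)))
    p,e=tri(rs);return p
def inrack(p):
    d=np.array([np.cos(-.3209),np.sin(-.3209)]);v=p[:2]-np.array([.5633,-.1985]);return (v@d).round(4),(d[0]*v[1]-d[1]*v[0]).round(4)
GB={"scene":(170,180,350,400),"side":(320,220,540,400)}
E
python3 - <<'E'
from h import *
p=cap("yellow",GB);print(p.round(4),inrack(p))
print(rel([.591,.1585,.2],np.pi/2+.03))
E
```

```text
scene yellow [45, 58, 25, 25, 512]
side yellow [57, 83, 26, 28, 576]
[ 0.4817 -0.1715  0.0773] (np.float64(-0.0859), np.float64(-0.0001))
(array([ 0.0543, -0.3474,  0.0006]), array([-3.99,  0.  ,  0.01]))
```

Yellow measures at x = -85.9 mm, y = -0.1 mm in the rack, which is good. Next is blue.

Emit:
carry_out(targets=[0.085,0,-0.03,0,-0.4,0,0,0.085,0,-0.08,0,-1,0,0,0.085,0,-0.13,0,-1.6,0,0,0.085,0.01,-0.18,0,-2.2,0,0,0.085,0.03,-0.23,0,-2.8,0,0,0.085,0.04,-0.28,0,-3.4,0,0,0.085,0.054,-0.32,0.001,-4,0,0,0.085,0.054,-0.34,0.001,-4,0,0,0.085,0.054,-0.347,0.001,-4,0,0,0.085,0.054,-0.347,0.001,-4,0,0,0.085,0.054,-0.347,0.001,-4,0,0])

```text
clock: 11.7
tcp_pos: [0.5907, 0.1564, 0.2007]
orientation: [2.208, 0.032, -2.207]
contact_force: [0.1, 0.4, -0.7]
grip_width: 0.0851
```

```bash
python3 - <<'E'
from h import *
print(rel([.591,.1585,.032],np.pi/2+.03))
E
```

```text
(array([ 0.1687, -0.0021, -0.0003]), array([-0.02, -0.  ,  0.  ]))
```

Emit:
carry_out(targets=[0.085,0.03,-0.002,0,0,0,0,0.085,0.07,-0.002,0,0,0,0,0.085,0.11,-0.002,0,0,0,0,0.085,0.14,-0.002,0,0,0,0,0.085,0.16,-0.002,0,0,0,0,0.085,0.168,-0.002,0,0,0,0,0.085,0.169,-0.002,0,0,0,0,0.085,0.169,-0.002,0,0,0,0])

```text
clock: 12.7
tcp_pos: [0.5915, 0.1587, 0.0328]
orientation: [2.21, 0.032, -2.205]
contact_force: [-1.1, -0.7, 0.2]
grip_width: 0.0849
```

Emit:
carry_out(targets=[0.03,0,0,0,0,0,0,0.03,0,0,0,0,0,0,0.03,0,0,0,0,0,0,0.03,0,0,0,0,0,0,0.03,0,0,0,0,0,0,0.03,0,0,0,0,0,0,0.03,0,0,0,0,0,0,0.03,0,0,0,0,0,0,0.03,-0.01,0,0,0,0,0,0.03,-0.025,0,0,0,0,0,0.03,-0.06,0,0,0,0,0,0.03,-0.1,0,0,0,0,0])

```text
clock: 14.2
tcp_pos: [0.5909, 0.1585, 0.1341]
orientation: [2.209, 0.032, -2.206]
contact_force: [0.5, 0.3, -0.9]
grip_width: 0.035
```

```bash
python3 - <<'E'
from h import *
o=r.get_obs();print(o["grip_width"],o["contact_force"])
print(rel([.5367,-.1897,.15],np.pi/2-.32))
cv2.imwrite("pics/d.png",np.hstack([r.grab_frame("scene")[60:300,300:540],r.grab_frame("side")[60:300,180:420],r.grab_frame("wrist")[230:470,200:440]]))
E
```

```text
0.03498563933486968 [ 0.52808781  0.33068395 -0.88251388]
(array([-0.0161,  0.3465,  0.0641]), array([ 3.99, -0.01,  0.01]))
```

View pics/d.png

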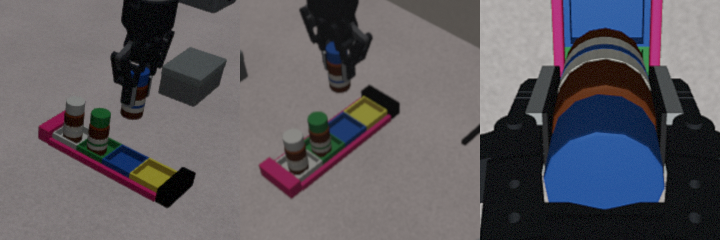

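Blue is held upright and green and white stand untouched. Carrying it over.

Emit:
carry_out(targets=[0.03,-0.02,0.02,0.005,0.3,0,0,0.03,-0.03,0.06,0.012,0.8,0,0,0.03,-0.03,0.105,0.02,1.3,0,0,0.03,-0.03,0.15,0.028,1.8,0,0,0.03,-0.03,0.195,0.036,2.3,0,0,0.03,-0.03,0.24,0.044,2.8,0,0,0.03,-0.03,0.28,0.052,3.3,0,0,0.03,-0.02,0.315,0.06,3.6,0,0,0.03,-0.016,0.34,0.064,4,0,0,0.03,-0.016,0.347,0.064,4,0,0,0.03,-0.016,0.347,0.064,4,0,0,0.03,-0.016,0.347,0.064,4,0,0])

```text
clock: 15.85
tcp_pos: [0.5395, -0.1876, 0.1511]
orientation: [-2.056, 0.324, 2.04]
contact_force: [-0.1, 0.7, -0.7]
grip_width: 0.0349
```

```bash
python3 - <<'E'
from h import *
print(rel([.5367,-.1897,.0345],np.pi/2-.32))
E
```

```text
(array([0.1165, 0.0035, 0.0028]), array([ 0.02, -0.08,  0.06]))
```

Emit:
carry_out(targets=[0.03,0.02,0.003,0.002,0,0,0,0.03,0.05,0.003,0.003,0,0,0,0.03,0.075,0.003,0.003,0,0,0,0.03,0.095,0.003,0.003,0,0,0,0.03,0.106,0.003,0.003,0,0,0,0.03,0.112,0.003,0.003,0,0,0,0.03,0.115,0.003,0.003,0,0,0,0.03,0.116,0.003,0.003,0,0,0,0.03,0.116,0.003,0.003,0,0,0])

```text
clock: 16.98
tcp_pos: [0.537, -0.1893, 0.0354]
orientation: [-2.056, 0.324, 2.039]
contact_force: [0.6, -0.2, -1.7]
grip_width: 0.0349
```

```bash
python3 - <<'E'
from h import *
print(rel([.5367,-.1897,.0345],np.pi/2-.32),r.get_obs()["contact_force"])
E
```

```text
(array([0.0009, 0.0005, 0.0001]), array([ 0.02, -0.08,  0.06])) [ 0.56831452 -0.22155881 -1.67353873]
```

Emit:
carry_out(targets=[0.03,0.001,0,0,0,0,0,0.03,0.002,0,0,0,0,0,0.03,0.0025,0,0,0,0,0,0.03,0.0025,0,0,0,0,0])

```text
clock: 17.48
tcp_pos: [0.5372, -0.1894, 0.0333]
orientation: [-2.057, 0.324, 2.039]
contact_force: [-1.0, 0.4, 5.7]
grip_width: 0.035
```

Contact at 5.7 N. Release and lift.

Emit:
carry_out(targets=[0.045,0,0,0,0,0,0,0.06,0,0,0,0,0,0,0.085,0,0,0,0,0,0,0.085,0,0,0,0,0,0,0.085,0,0,0,0,0,0,0.085,-0.02,0,0,0,0,0,0.085,-0.05,0,0,0,0,0,0.085,-0.1,0,0,0,0,0,0.085,-0.15,0,0,0,0,0,0.085,-0.18,0,0,0,0,0,0.085,-0.19,0,0,0,0,0,0.085,-0.19,0,0,0,0,0])

```text
clock: 18.98
tcp_pos: [0.5353, -0.1899, 0.223]
orientation: [-2.057, 0.324, 2.039]
contact_force: [-0.8, -0.8, 0.1]
grip_width: 0.0846
```

```bash
python3 - <<'E'
from h import *
for c in("yellow","blue"):
    p=cap(c,GB);print(p.round(4),inrack(p))
p=cap("green",{"scene":(340,120,500,265),"side":(200,130,345,255)});print(p)
print(rel([.533,.156,.2],np.pi/2+.03))
E
```

```text
scene yellow [45, 58, 25, 25, 516]
side yellow [58, 83, 25, 28, 574]
[ 0.4821 -0.1719  0.0777] (np.float64(-0.0855), np.float64(-0.0004))
scene blue [59, 82, 25, 27, 504]
side blue [92, 67, 26, 27, 529]
[ 0.536  -0.1896  0.0772] (np.float64(-0.0287), np.float64(-0.0002))
scene green [36, 78, 46, 25, 377]
side green [48, 42, 20, 21, 330]
[0.54662696 0.16273186 0.03315873]
(array([ 0.0232, -0.3277,  0.1101]), array([-3.99, -0.08,  0.05]))
```

Emit:
carry_out(targets=[0.085,0,-0.03,0.01,-0.4,0,0,0.085,0,-0.08,0.026,-1,0,0,0.085,0,-0.13,0.043,-1.6,0,0,0.085,0.01,-0.18,0.06,-2.2,0,0,0.085,0.02,-0.23,0.077,-2.8,0,0,0.085,0.023,-0.28,0.094,-3.4,0,0,0.085,0.023,-0.31,0.105,-4,0,0,0.085,0.023,-0.328,0.11,-4,0,0,0.085,0.023,-0.328,0.11,-4,0,0,0.085,0.023,-0.328,0.11,-4,0,0,0.085,0.023,-0.328,0.11,-4,0,0])

```text
clock: 20.65
tcp_pos: [0.5334, 0.1545, 0.2002]
orientation: [2.216, 0.034, -2.201]
contact_force: [-0.7, 0.1, 0.6]
grip_width: 0.0849
```

```bash
python3 - <<'E'
from h import *
print(rel([.533,.156,.032],np.pi/2+.03))
E
```

```text
(array([ 0.1682, -0.0011,  0.0016]), array([-0.02, -0.08,  0.03]))
```

Emit:
carry_out(targets=[0.085,0.03,-0.001,0.001,0,-0.08,0,0.085,0.07,-0.001,0.001,0,-0.08,0,0.085,0.11,-0.001,0.001,0,-0.08,0,0.085,0.14,-0.001,0.001,0,-0.08,0,0.085,0.16,-0.001,0.001,0,-0.08,0,0.085,0.168,-0.001,0.001,0,-0.08,0,0.085,0.169,-0.001,0.001,0,-0.08,0,0.085,0.169,-0.001,0.001,0,-0.08,0])

```text
clock: 21.65
tcp_pos: [0.5343, 0.1559, 0.032]
orientation: [2.211, 0.034, -2.207]
contact_force: [-0.4, -0.6, -0.2]
grip_width: 0.0846
```

Emit:
carry_out(targets=[0.03,0,0,0,0,0,0,0.03,0,0,0,0,0,0,0.03,0,0,0,0,0,0,0.03,0,0,0,0,0,0,0.03,0,0,0,0,0,0,0.03,0,0,0,0,0,0,0.03,0,0,0,0,0,0,0.03,0,0,0,0,0,0,0.03,-0.01,0,0,0,0,0,0.03,-0.025,0,0,0,0,0,0.03,-0.06,0,0,0,0,0,0.03,-0.1,0,0,0,0,0])

```text
clock: 23.15
tcp_pos: [0.5337, 0.1556, 0.1335]
orientation: [2.21, 0.034, -2.208]
contact_force: [0.8, -0.4, -1.0]
grip_width: 0.0353
```

```bash
python3 - <<'E'
from h import *
o=r.get_obs();print(o["grip_width"],o["contact_force"])
print(rel([.5899,-.2073,.15],np.pi/2-.32))
cv2.imwrite("pics/e.png",np.hstack([r.grab_frame("scene")[60:300,300:540],r.grab_frame("side")[60:300,180:420],r.grab_frame("wrist")[230:470,200:440]]))
E
```

```text
0.03525898230941606 [ 0.77556283 -0.39081949 -1.044709  ]
(array([-0.0174,  0.3642, -0.046 ]), array([ 3.99, -0.  ,  0.03]))
```

View pics/e.png

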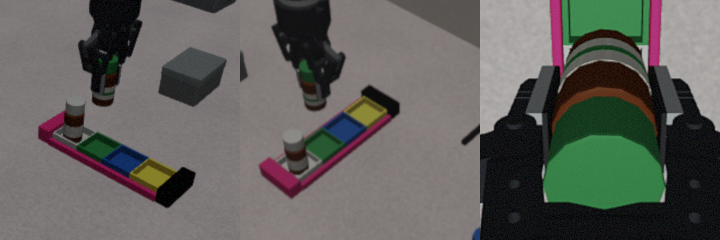

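Green is held upright and white is still standing. Carrying it over.

Emit:
carry_out(targets=[0.03,-0.02,0.02,-0.003,0.3,0,0,0.03,-0.03,0.06,-0.008,0.8,0,0,0.03,-0.03,0.105,-0.013,1.3,0,0,0.03,-0.03,0.15,-0.019,1.8,0,0,0.03,-0.03,0.195,-0.025,2.3,0,0,0.03,-0.03,0.24,-0.03,2.8,0,0,0.03,-0.03,0.28,-0.035,3.3,0,0,0.03,-0.02,0.32,-0.04,3.6,0,0,0.03,-0.017,0.35,-0.044,4,0,0,0.03,-0.017,0.364,-0.046,4,0,0,0.03,-0.017,0.364,-0.046,4,0,0,0.03,-0.017,0.364,-0.046,4,0,0])

```text
clock: 24.8
tcp_pos: [0.592, -0.2042, 0.151]
orientation: [-2.053, 0.322, 2.04]
contact_force: [-0.0, 1.1, -1.1]
grip_width: 0.0348
```

```bash
python3 - <<'E'
from h import *
print(rel([.5899,-.2073,.034],np.pi/2-.32))
E
```

```text
(array([0.1169, 0.0045, 0.0016]), array([ 0.01, -0.06,  0.09]))
```

Emit:
carry_out(targets=[0.03,0.02,0.004,0.002,0,0,0,0.03,0.05,0.004,0.002,0,0,0,0.03,0.075,0.004,0.002,0,0,0,0.03,0.095,0.004,0.002,0,0,0,0.03,0.106,0.004,0.002,0,0,0,0.03,0.112,0.004,0.002,0,0,0,0.03,0.115,0.004,0.002,0,0,0,0.03,0.117,0.004,0.002,0,0,0,0.03,0.118,0.004,0.002,0,0,0,0.03,0.118,0.004,0.002,0,0,0])

```text
clock: 26.05
tcp_pos: [0.5899, -0.2068, 0.0332]
orientation: [-2.053, 0.322, 2.04]
contact_force: [-0.7, -0.1, -0.6]
grip_width: 0.0352
```

Emit:
carry_out(targets=[0.03,0.001,0,0,0,0,0,0.03,0.0015,0,0,0,0,0,0.03,0.0015,0,0,0,0,0])

```text
clock: 26.42
tcp_pos: [0.5902, -0.2069, 0.0326]
orientation: [-2.054, 0.323, 2.039]
contact_force: [-2.7, 0.8, 5.9]
grip_width: 0.0349
```

Emit:
carry_out(targets=[0.045,0,0,0,0,0,0,0.06,0,0,0,0,0,0,0.085,0,0,0,0,0,0,0.085,0,0,0,0,0,0,0.085,0,0,0,0,0,0,0.085,-0.02,0,0,0,0,0,0.085,-0.05,0,0,0,0,0,0.085,-0.1,0,0,0,0,0,0.085,-0.15,0,0,0,0,0,0.085,-0.18,0,0,0,0,0,0.085,-0.19,0,0,0,0,0,0.085,-0.19,0,0,0,0,0])

```text
clock: 27.92
tcp_pos: [0.5886, -0.2079, 0.2231]
orientation: [-2.054, 0.323, 2.038]
contact_force: [0.4, 0.0, -0.4]
grip_width: 0.0852
```

```bash
python3 - <<'E'
from h import *
for c in("yellow","blue","green"):
    p=cap(c,GB);print(p.round(4),inrack(p))
# white cap: bright unsaturated blob in the pink rack area
rs=[]
for n,(x0,y0,x1,y1) in {"scene":(362,150,392,180),"side":(218,180,252,214)}.items():
    f=r.grab_frame(n)[y0:y1,x0:x1];h=cv2.cvtColor(f,cv2.COLOR_BGR2HSV);cv2.imwrite(f"pics/wh_{n}.png",f)
    col=f.astype(int); edge=(f.max(2)>100).astype(np.uint8)
    print(n);print(h[::2,::3,1]);print(h[::2,::3,2])
print(rel([.478,.155,.2],np.pi/2+.03))
E
```

```text
scene yellow [45, 58, 25, 25, 515]
side yellow [57, 83, 26, 28, 576]
[ 0.4817 -0.1715  0.0773] (np.float64(-0.0859), np.float64(-0.0001))
scene blue [59, 82, 25, 27, 518]
side blue [92, 67, 26, 27, 532]
[ 0.536  -0.1896  0.0772] (np.float64(-0.0287), np.float64(-0.0002))
scene green [73, 107, 27, 30, 652]
side green [125, 52, 25, 26, 493]
[ 0.5884 -0.2072  0.0779] (np.float64(0.0266), np.float64(-0.0003))
scene
[[ 13  13  11  13  13  11  11  11  13  13]
 [  9  15  11  11  11   9  15  15  11   9]
 [  9  11  13  13  13   9  13  11  13   9]
 [ 13  13  13   8   2   4  11  11  14  17]
 [ 13   9   6   2   5   4   2   7   7  15]
 [ 11  10   5   7   0   4   2   6  13  11]
 [ 16  13   4   4   5   7   4   4  15  11]
 [ 11  11   3   4   5   5   2   5  11  11]
 [ 14  11   8   3   9   3   3   7   9   9]
 [  9  10   8   3   3   7  10  10   9  11]
 [ 21 123  11   7   3   3  11   4  11  11]
 [185 166  11   7   7   0   4  26  14  13]
 [212 187 130  14   7  10  30 143  14  13]
 [212 243 239 178 123 179 189  83  11  13]
 [210 198 179 246 241 247 238  67  11  11]]
[[135 139 139 135 138 139 144 137 142 1
[... 1714 characters left out ...]
138 141 138 137 135]
 [135 136 137 140 142 144 143 140 141 137 135 135]
 [134 133 140 143 144 144 143 145 139 137 136 132]
 [134 131 143 144 144 144 145 144 131 135 135  99]
 [134 134 143 144 143 144 144 144 118 131 101  73]
 [137 135 143 145 144 144 144 144  85 108  75  49]
 [137 132 123 144 145 145 144 118  64  76  48  46]
 [137 135  85 118 134 131 108  77  63  49  46  70]
 [137 138  86  78  85  83  76  71  65  39  67  91]
 [138 138  95  77  77  78  75  71  64  47  89  92]
 [138 139  90  74  76  77  75  71  64  49  93  92]
 [137 138  94  69  76  74  73  68  52  48 110  93]
 [138 139 113  49  63  64  64  54  34  40  98 106]]
(array([ 0.0231, -0.3097,  0.2187]), array([-4.  , -0.07,  0.08]))
```

```bash
python3 - <<'E'
from h import *
print(tri([ray(r.camera_info("scene"),(375,166)),ray(r.camera_info("side"),(233.7,199.5))]))
E
```

```text
(array([0.47867135, 0.15245157, 0.07664222]), [np.float64(0.00013674511507869125), np.float64(0.00013674511507869556)])
```

Emit:
carry_out(targets=[0.085,0,-0.03,0.02,-0.4,0,0,0.085,0,-0.075,0.052,-1,0,0,0.085,0,-0.12,0.085,-1.6,0,0,0.085,0.01,-0.165,0.117,-2.2,0,0,0.085,0.02,-0.21,0.15,-2.8,0,0,0.085,0.023,-0.25,0.178,-3.4,0,0,0.085,0.023,-0.285,0.202,-4,0,0,0.085,0.023,-0.31,0.219,-4,0,0,0.085,0.023,-0.31,0.219,-4,0,0,0.085,0.023,-0.31,0.219,-4,0,0,0.085,0.023,-0.31,0.219,-4,0,0])

```text
clock: 29.7
tcp_pos: [0.4782, 0.154, 0.1999]
orientation: [2.217, 0.036, -2.203]
contact_force: [0.8, -0.2, -0.0]
grip_width: 0.0848
```

```bash
python3 - <<'E'
from h import *
print(rel([.478,.155,.032],np.pi/2+.03))
E
```

```text
(array([ 0.1679, -0.0002,  0.0013]), array([-0.03, -0.08,  0.06]))
```

White triangulates at (0.479, 0.153, 0.077), which agrees with the wrist estimate.

Emit:
carry_out(targets=[0.085,0.03,0.001,0,0,-0.08,0.05,0.085,0.07,0.001,0,0,-0.08,0.05,0.085,0.11,0.001,0,0,-0.08,0.05,0.085,0.14,0.001,0,0,-0.08,0.05,0.085,0.16,0.001,0,0,-0.08,0.05,0.085,0.168,0.001,0,0,-0.08,0.05,0.085,0.169,0.001,0,0,-0.08,0.05,0.085,0.169,0.001,0,0,-0.08,0.05])

```text
clock: 30.7
tcp_pos: [0.48, 0.1539, 0.0317]
orientation: [2.209, 0.031, -2.207]
contact_force: [0.0, -0.9, 0.2]
grip_width: 0.0848
```

Emit:
carry_out(targets=[0.03,0,0,0,0,0,0,0.03,0,0,0,0,0,0,0.03,0,0,0,0,0,0,0.03,0,0,0,0,0,0,0.03,0,0,0,0,0,0,0.03,0,0,0,0,0,0,0.03,0,0,0,0,0,0,0.03,0,0,0,0,0,0,0.03,-0.01,0,0,0,0,0,0.03,-0.025,0,0,0,0,0,0.03,-0.06,0,0,0,0,0,0.03,-0.1,0,0,0,0,0])

```text
clock: 32.2
tcp_pos: [0.4795, 0.1537, 0.1331]
orientation: [2.208, 0.031, -2.208]
contact_force: [-0.0, 0.0, -1.1]
grip_width: 0.0351
```

```bash
python3 - <<'E'
from h import *
o=r.get_obs();print(o["grip_width"],o["contact_force"])
print(rel([.643,-.225,.15],np.pi/2-.32))
cv2.imwrite("pics/f.png",np.hstack([r.grab_frame("scene")[60:300,300:540],r.grab_frame("side")[60:300,180:420],r.grab_frame("wrist")[230:470,200:440]]))
E
```

```text
0.03514865205558699 [-0.01686445  0.03930631 -1.06439773]
(array([-0.0172,  0.3831, -0.1531]), array([ 3.98, -0.  ,  0.01]))
```

View pics/f.png

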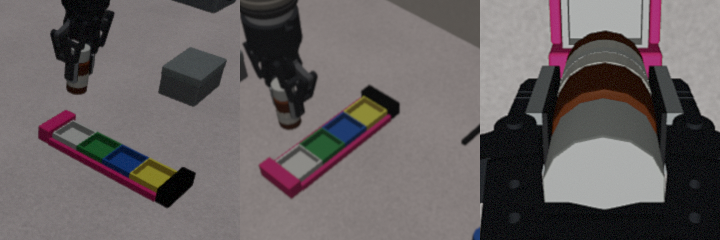

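White is held upright and the pink rack is empty. Carrying it over.

Emit:
carry_out(targets=[0.03,-0.02,0.02,-0.008,0.3,0,0,0.03,-0.03,0.06,-0.024,0.8,0,0,0.03,-0.03,0.105,-0.042,1.3,0,0,0.03,-0.03,0.15,-0.06,1.8,0,0,0.03,-0.03,0.195,-0.078,2.3,0,0,0.03,-0.03,0.24,-0.096,2.8,0,0,0.03,-0.03,0.285,-0.114,3.3,0,0,0.03,-0.03,0.33,-0.132,3.6,0,0,0.03,-0.02,0.365,-0.146,4,0,0,0.03,-0.017,0.383,-0.153,4,0,0,0.03,-0.017,0.383,-0.153,4,0,0,0.03,-0.017,0.383,-0.153,4,0,0])

```text
clock: 33.85
tcp_pos: [0.6446, -0.2219, 0.1515]
orientation: [-2.052, 0.325, 2.042]
contact_force: [-0.1, 0.3, 0.1]
grip_width: 0.0349
```

```bash
python3 - <<'E'
from h import *
print(rel([.643,-.225,.033],np.pi/2-.32))
E
```

```text
(array([0.1185, 0.0041, 0.001 ]), array([ 0.01, -0.05,  0.06]))
```

Emit:
carry_out(targets=[0.03,0.02,0.003,0.001,0,0,0,0.03,0.05,0.004,0.001,0,0,0,0.03,0.075,0.004,0.001,0,0,0,0.03,0.095,0.004,0.001,0,0,0,0.03,0.106,0.004,0.001,0,0,0,0.03,0.113,0.004,0.001,0,0,0,0.03,0.116,0.004,0.001,0,0,0,0.03,0.118,0.004,0.001,0,0,0,0.03,0.119,0.004,0.001,0,0,0,0.03,0.119,0.004,0.001,0,0,0])

```text
clock: 35.1
tcp_pos: [0.6432, -0.225, 0.0327]
orientation: [-2.052, 0.325, 2.041]
contact_force: [0.6, 1.1, -1.0]
grip_width: 0.0348
```

Emit:
carry_out(targets=[0.03,0.001,0,0,0,0,0,0.03,0.0015,0,0,0,0,0,0.03,0.0015,0,0,0,0,0])

```text
clock: 35.48
tcp_pos: [0.6435, -0.225, 0.0322]
orientation: [-2.053, 0.325, 2.041]
contact_force: [-1.3, 0.5, 4.6]
grip_width: 0.035
```

Contact again (4.6 N). Release and lift, high enough for a final check.

Emit:
carry_out(targets=[0.045,0,0,0,0,0,0,0.06,0,0,0,0,0,0,0.085,0,0,0,0,0,0,0.085,0,0,0,0,0,0,0.085,0,0,0,0,0,0,0.085,-0.02,0,0,0,0,0,0.085,-0.05,0,0,0,0,0,0.085,-0.1,0,0,0,0,0,0.085,-0.15,0,0,0,0,0,0.085,-0.2,0,0,0,0,0,0.085,-0.23,0,0,0,0,0,0.085,-0.23,0,0,0,0,0])

```text
clock: 36.98
tcp_pos: [0.6437, -0.2263, 0.2671]
orientation: [-2.061, 0.326, 2.033]
contact_force: [-0.2, 0.3, -0.6]
grip_width: 0.0846
```

```bash
python3 - <<'E'
from h import *
for c in("yellow","blue","green"):
    p=cap(c,GB);print(p.round(4),inrack(p))
o=r.get_obs();ci=r.camera_info("wrist");print(o["tcp_pos"],o["contact_force"])
d=np.array([np.cos(-.3209),np.sin(-.3209)]);w=np.array([.5633,-.1985])+.084*d
for n in("scene","side"):print(n,"white cap expected",np.round(proj(r.camera_info(n),[*w,.0775]),1))
cv2.imwrite("pics/g.png",np.hstack([cv2.resize(r.grab_frame(n)[y:y+200,x:x+200],None,fx=2,fy=2) for n,x,y in(("scene",170,220),("side",340,190))]))
E
```

```text
scene yellow [45, 58, 25, 25, 517]
side yellow [57, 83, 26, 28, 575]
[ 0.4817 -0.1715  0.0773] (np.float64(-0.0859), np.float64(-0.0001))
scene blue [59, 82, 25, 27, 510]
side blue [92, 67, 26, 27, 531]
[ 0.536  -0.1896  0.0772] (np.float64(-0.0287), np.float64(-0.0002))
scene green [73, 107, 27, 30, 651]
side green [125, 52, 25, 26, 498]
[ 0.5884 -0.2072  0.0779] (np.float64(0.0266), np.float64(-0.0003))
[ 0.64128486 -0.22569335  0.26075656] [0.70337694 0.76479353 0.13439206]
scene white cap expected [273.3 333.2]
side white cap expected [488.7 268.9]
```

View pics/g.png

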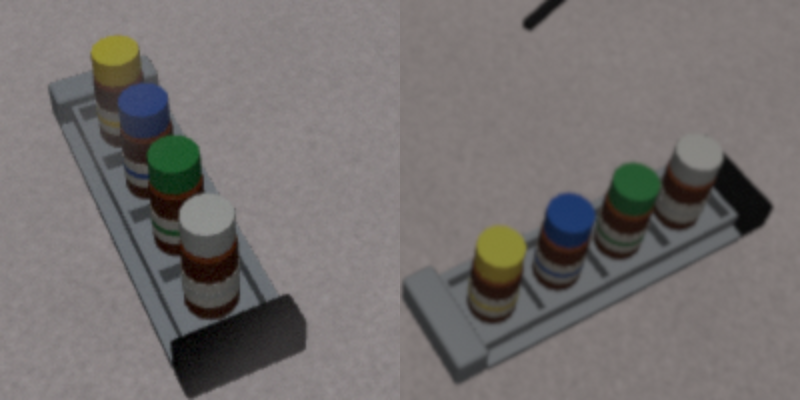

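All four stand upright, one per bay. The white cap is at scene (274,333) and side (487,270), within about 2 px of the predicted (273,333) and (489,269). Handing in.

```bash
python3 -c "
from bench import r
print(r.hand_in())"
```

```text
the job is handed in; nothing more can be done
None
```

I moved all four bottles from the pink rack into the grey rack in reverse order and handed the job in at about 37 s. From the grey rack's non-black end they stand yellow, blue, green, white.

**Positions:** cap triangulation at the end, in the grey rack's frame along and across the row, against a 12 mm allowance:

| Bottle | Target x (mm) | Measured x (mm) | Measured y (mm) |
|---|---|---|---|
| Yellow | -84 | -85.9 | -0.1 |
| Blue | -28 | -28.7 | -0.2 |
| Green | +28 | +26.6 | -0.3 |

- **Cap heights:** the yellow, blue and green caps measured 77 to 78 mm, as expected for bottles standing on the bay floor.
- **White:** I checked it only by pixels. Its cap is within about 2 px of the prediction for +84 mm in both views.
- **Upright and clear:** in the last picture all four stand upright, and the open gripper is well above them. I did not measure the tilt or the speed of the bottles.

**Checks that failed or disagreed:**
- The first grey-rack fits from the two fixed cameras differed by about 7 mm. I used the wrist-camera fit, which agreed with the rack's known spacing to within about 1 mm.
- My first cap masks in the wrist view spilled onto the trays for yellow, blue and white. One later measurement of the green bottle picked up its tray, and I discarded it.

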